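Close the sample carrier and hold it up level

TASK

Get the sample carrier ready for hand-over: with it still standing on the bench, press down both of its hinged covers until each snaps shut and stays shut, then take it by the grip bar on top, lift it about 12 cm straight off the bench, keeping it level, and hold it there, steady and level. The program finishes while the gripper is still holding the carrier in the air; leave the beaker, the dish and the pen around it where they are.

Things in the scene. Friction and masses are not known exactly. Their poses are not given: they have to be found in the camera images.
- carrier: the loose sample carrier, an aluminium box 96 (x) x 154 (y) mm, 40 mm high, 0.45 to 0.75 kg, with two white hinged covers and a grip bar above its middle. Origin: centre of its underside; z is up, y runs along its long side, x along the grip bar. It looks the same turned by half a turn.
- carrier_bar (a point): centre of the carrier's grip bar, 88 mm above the underside. The black rubber bar is 88 mm long along the carrier's x, 14 mm wide (along the carrier's y, the way to pinch it) and 14 mm high; its top is 95 mm above the underside. Two 14 mm posts under it, centred 35 mm either side of its middle along x, carry it; between the posts there is 37 mm of free height under it. The axes are the carrier's. The centre of mass lies below its middle.
- cover_a (a joint): angle of the cover on the carrier's +y half (rad): 0 fully down, 0.6 fully open; it starts open, at 0.38 to 0.55. Until it is latched a weak spring in a stiff hinge raises it again to about 0.35 (under 1 N at its free end). From about 0.16 down to 0.08 a spring detent resists with 3 to 5 N at the free end (4 to 7 N at the pressing point); pressed past this the cover snaps down on the rigid wall of the box and stays shut at 0 to 0.03.
- cover_b (a joint): the same for the cover on the carrier's -y half.
- cover_a_press (a point): point on the upper face of cover_a near its free end, where to press. The cover is a plate 96 mm along x, 66 mm from hinge to free end, 4 mm thick, hinged along x at 14 mm from the carrier's middle and 42 mm above its underside; this point is 55 mm from the hinge line, so with the cover shut it lies 69 mm along the carrier's +y from its middle and 46 mm above its underside.
- cover_b_press (a point): the same point on cover_b; shut, it lies 69 mm along the carrier's -y from its middle and 46 mm above its underside.
- beaker_center (a point): centre, half-way up, of a small glass beaker, 62 x 56 mm, 71 mm high, standing beyond the carrier: a bystander.
- petri_center (a point): centre of a round closed petri dish, 91 mm across, 15 mm high, lying to the right of the carrier: a bystander.
- pen_center (a point): centre of a marker pen, 134 mm long, 12 mm thick, lying on this side of the carrier: a bystander.

How it is judged:
On the way:
1. both covers snapped shut while the carrier stands on the bench (value of joint each of cover_a, cover_b below 0.05 rad and height (world z) of carrier below 0.01 m), for 0.2 s.
At the end, for the whole second after the job is handed in: Both covers are shut (below 0.05 rad), the carrier's underside is more than 80 mm above the bench, its tilt under 0.12 rad (7 degrees), it is at rest (below 0.03 m/s and 0.15 rad/s), the fingers hold it, and it rests on no bystander, all through the last second (value of joint each of cover_a, cover_b below 0.05 rad and height (world z) of carrier above 0.08 m and angle between carrier's own z axis and vertical below 0.12 rad and linear speed of carrier below 0.03 m/s and angular speed of carrier below 0.15 rad/s and contact force between the fingers and carrier above 1 N and contact force between carrier and beaker below 0.2 N and contact force between carrier and petri below 0.2 N and contact force between carrier and pen below 0.2 N); the arm keeps its last pose, push and grip.
It fails at once if the carrier is tipped by more than 0.3 rad (angle between carrier's own z axis and vertical above 0.3 rad).
It fails at once if the beaker is shifted by more than 40 mm (distance of beaker_center from where it was at the start of the episode above 0.04 m).
It fails at once if the petri dish is shifted by more than 40 mm (distance of petri_center from where it was at the start of the episode above 0.04 m).
It fails at once if the pen is shifted by more than 40 mm (distance of pen_center from where it was at the start of the episode above 0.04 m).
It also fails if it takes over 51 s, if anything falls off the work surface, if the arm or the gripper's body presses on something with over 40 N, if the wrist force passes 120 N, or if a joint passes its speed limit or range.

ROBOT

A 7-joint arm with a two-finger parallel gripper is mounted at the origin on a cart in front of the work surface, level with it; the furniture and walls round the work are solid. World frame = base frame: x ahead of the robot, y to its left, z up, the work surface at z = 0. Lengths are in m, angles in rad, forces in N, time in s.
With the tool pointing down it reaches from about 0.375 to 0.925 m from the base axis. Payload 3.1 kg.
Tool frame: the origin (TCP) lies between the finger pads; the fingertips stand 19 mm ahead of it and the grasp point (between the pads) is the TCP; z points along the fingers, y is the line along which they close (so a half turn about z gives the same grasp; the last joint's range is limited). The gripper opens to 85 mm and grips with 20 to 120 N. Pads are 22 mm wide; open, the fingers measure 114 mm over their backs; the gripper's body (76 mm by 85 mm) begins 54 mm behind the grasp point. The pads swing forward as they close: fully open they stand 13 mm farther back than shut.
Start: joints at [1.222, 0.383, 0.044, 1.598, -0.018, 1.161, -0.05], TCP at [0.161, -0.63, 0.25] pointing down, gripper open.
Joint ranges: [-2.61, 2.61], [-0.41, 2.15], [-1.48, 1.57], [0, 2.5], [-1.57, 4.71], [0.05, 1.97], [-2.85, 2.85]. Speed limits (rad/s): [2.79, 2.79, 3.14, 3.14, 3.14, 3.14, 3.14].

INTERFACE

Orientations are given as a unit quaternion [x, y, z, w].
In Python, from bench import move_ptp, movel, move_j, move_gripper, pause, inverse_kinematics, read_camera, camera_params, MotionError, sign_off, look_for, tip_of, read_time_s, read_qpos, read_joint_vel, read_effort, read_eef_pos, read_tcp_rot, read_ft_force, read_ft_torque, read_finger_gap, read_grasp_force gives the robot as it stands. Calls block until the motion is done:
- move_ptp(position, orientation): joint-space move of the TCP to a pose.
- movel(position, orientation=None, speed=0.15): straight line of the TCP; orientation=None keeps the orientation; speed is the mean speed in m/s.
- move_j(angles): joint-space move.
- move_gripper(opening, effort=None): finger opening in m; effort is the grip in N (None keeps the last); returns when the fingers have stopped.
- pause(seconds).
- inverse_kinematics(position, orientation): joint angles nearest the present ones, or None.
- read_camera(name): name is "scene" or "side" or "wrist"; returns the picture (400x640x3 uint8, red, green, blue); there is no depth.
- camera_params(name): a dict with "K" (3x3 intrinsics, pixels), "camera_from_world" (4x4, takes a point from world to camera coordinates). Camera axes: x right, y down, z forward; pixel columns grow to the right and rows downward; lengths in m; the calibration is good to about 2 mm. A picture is of the moment at which its call begins: read the wrist's pose just before it. camera_params takes no time and is no camera call; for the wrist camera it gives the pose at the moment of the call.
A pose or a line that the arm cannot do raises MotionError and nothing moves.
- sign_off(): hands the job in; it is judged then, once.
Trained networks look in the newest picture that a camera, given by its name, has taken for a name from the list of things; names that differ only in an ending like _2 or _b are one class to them, and where a whole thing is asked for, a point or a joint stands for the part that bears it (a point fixed in the world has none). Each returns a list of dicts, best first, with "confidence" (0 to 1); they miss things now and then, are a little off and sometimes report something else, mostly with a low value. They report only what shows in the picture. A call takes as long as a camera call.
- look_for(camera, name): "at" ([column, row] in pixels, amid what is visible of it).
- tip_of(camera, name): "at" ([column, row] in pixels: a listed point, or the origin of a listed thing).
Readings, each from a call of its own:
- read_time_s(): time.
- read_qpos(): joint angles.
- read_joint_vel(): joint speeds.
- read_effort(): joint torques, N m.
- read_eef_pos(): TCP position.
- read_tcp_rot(): TCP orientation.
- read_ft_force(): force on the tool from outside, world axes, zero at the start.
- read_ft_torque(): the same for the moment, N m.
- read_finger_gap(): finger opening in m.
- read_grasp_force(): force on a finger pad.
Only numpy, scipy, OpenCV 4.12 (cv2) and the standard library are available. Lean on these libraries where they do the work, as an engineer would, in place of code of your own. Each camera call takes 0.05 s, during which the arm holds its last target. There are 200 camera calls.

## Working session

There is one attempt and no reset: what is moved stays moved. The work goes in short steps, each a Python script; the robot and the scene stay as the last script left them, time stands still between calls to the robot, and variables do not carry over. Pictures are saved under pics/ and viewed, at most 10 in all, crops included, and the job is handed in when it is done.

```bash
mkdir -p pics; cat > h.py <<'E'
import numpy as np, cv2
from bench import *
def ray(cam,px):
    p=camera_params(cam);K=np.array(p["K"]);T=np.array(p["camera_from_world"])
    R=T[:3,:3];c=-R.T@T[:3,3];d=R.T@np.linalg.inv(K)@np.array([px[0],px[1],1.]);return c,d/np.linalg.norm(d)
def onz(cam,px,z):
    c,d=ray(cam,px);return c+d*(z-c[2])/d[2]
def tri(obs):
    A=np.zeros((3,3));b=np.zeros(3)
    for cam,px in obs:
        c,d=ray(cam,px);P=np.eye(3)-np.outer(d,d);A+=P;b+=P@c
    return np.linalg.solve(A,b)
def save(im,n): cv2.imwrite(f"pics/{n}.png",cv2.cvtColor(im,cv2.COLOR_RGB2BGR))
E
python3 - <<'E'
from h import *
np.set_printoptions(precision=3,suppress=True)
ims=[]
for c in ["scene","side"]:
    save(read_camera(c),c+"0")
    for n in ["carrier","carrier_bar","cover_a_press","beaker_center","petri_center","pen_center"]:
        for r in tip_of(c,n)[:3]: print(c,n,np.array(r["at"]),round(r["confidence"],2), onz(c,r["at"],{"carrier":0,"carrier_bar":.088,"cover_a_press":.07,"beaker_center":.035}.get(n,.007)))
print(read_tcp_rot(),read_time_s(), read_ft_force())
E
```

```text
scene carrier [342.6 257.4] 0.61 [ 0.48  -0.043  0.   ]
scene carrier_bar [340.8 224.2] 0.79 [ 0.483 -0.039  0.088]
scene cover_a_press [315.4 249.9] 0.79 [0.469 0.03  0.07 ]
scene beaker_center [303.1 208.4] 0.94 [ 0.62  -0.042  0.035]
scene petri_center [387.5 219.1] 0.84 [ 0.512 -0.191  0.007]
scene pen_center [374.1 281.9] 0.85 [ 0.389 -0.048  0.007]
side carrier [375.8 236.2] 0.92 [ 0.481 -0.044  0.   ]
side carrier_bar [373.8 196.1] 0.85 [ 0.489 -0.06   0.088]
side cover_a_press [379.5 220.7] 0.66 [0.474 0.03  0.07 ]
side beaker_center [316.3 221.5] 0.54 [ 0.611 -0.029  0.035]
side pen_center [416.5 235.3] 0.55 [ 0.394 -0.045  0.007]
[0.992 0.125 0.    0.   ] 0.7 [-0.828 -0.347  0.05 ]
```

View pics/scene0.png

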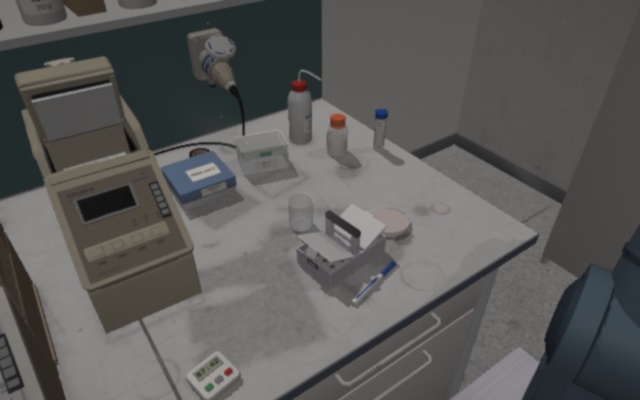

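View pics/side0.png

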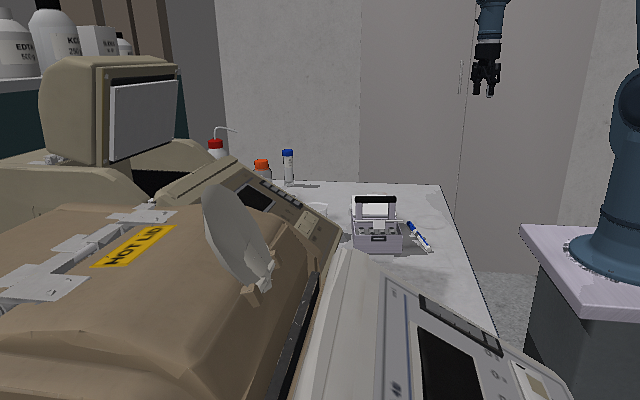

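The scene picture shows the carrier at about (342,257), beaker beyond it (303,208), dish to its right (388,220) and pen in front (375,280). Both cameras agree on the carrier at about (0.481, -0.044) with the bar roughly along world x. Next I'll go above it and look with the wrist camera.

```bash
python3 - <<'E'
from h import *
np.set_printoptions(precision=3,suppress=True)
move_ptp([0.46,-0.045,0.33],[1,0,0,0]); pause(.3)
print(read_eef_pos(),read_qpos())
im=read_camera("wrist"); save(im,"w1")
for n,z in [("carrier",0),("carrier_bar",.088),("cover_a_press",.065),("beaker_center",.035),("petri_center",.007),("pen_center",.006)]:
    for r in tip_of("wrist",n)[:3]: print(n,np.array(r["at"]),round(r["confidence"],2), onz("wrist",r["at"],z))
print(read_time_s(), read_ft_force())
E
```

```text
[ 0.46  -0.045  0.33 ] [ 0.625 -0.021 -0.6    1.904 -0.013  1.255 -1.542]
carrier [319.4 131.7] 0.92 [ 0.485 -0.041  0.   ]
carrier_bar [319.1 142.3] 0.83 [ 0.482 -0.041  0.088]
cover_a_press [268.3 143. ] 0.66 [0.478 0.019 0.065]
beaker_center [314.   24.4] 0.76 [ 0.611 -0.035  0.035]
petri_center [428.3 116.3] 0.76 [ 0.506 -0.186  0.007]
pen_center [320.1 197.3] 0.61 [ 0.392 -0.042  0.006]
3.7083 [0.165 0.779 0.106]
```

View pics/w1.png

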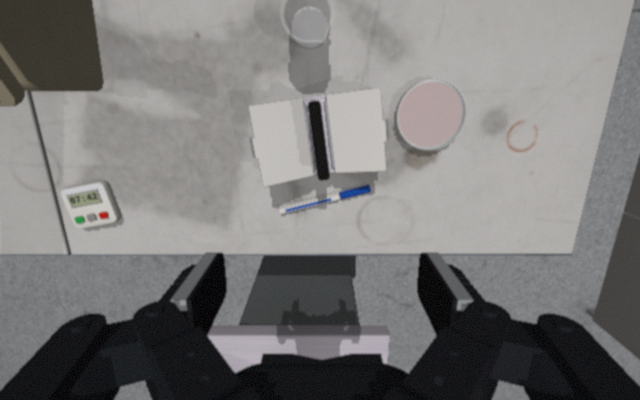

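The wrist picture shows the bar running from (316,101) to (323,180), so a yaw of about 5°. The covers lie on either side, and the dish at (430,115) is close to the right end. I'll refine the bar axis from its dark pixels, then press with guarded steps.

```bash
python3 - <<'E'
from h import *
np.set_printoptions(precision=3,suppress=True)
im=cv2.imread("pics/w1.png",0)
m=(im[92:188,300:335]<45).astype(np.uint8)
n,l,s,_=cv2.connectedComponentsWithStats(m); k=1+np.argmax(s[1:,4])
r=cv2.minAreaRect(np.argwhere(l==k)[:,::-1].astype(np.float32)); b=cv2.boxPoints(r)+[300,92]
b=b[np.argsort(b[:,1])]
t=onz("wrist",b[:2].mean(0),.095);u=onz("wrist",b[2:].mean(0),.095)
yaw=np.arctan2(*(t-u)[1::-1]);c=(t+u)/2
print(r,t,u,np.linalg.norm(t-u),c,yaw)
np.save("c.npy",[c[0],c[1],yaw])
E
cat >> h.py <<'E'
def frame():
    x,y,a=np.load("c.npy");return x,y,a,[np.cos(a/2),np.sin(a/2),0,0]
def at(dx,dy,z):
    x,y,a,q=frame();return [x+dx*np.cos(a)-dy*np.sin(a),y+dx*np.sin(a)+dy*np.cos(a),z]
E
python3 - <<'E'
from h import *
np.set_printoptions(precision=3,suppress=True)
q=frame()[3]
move_gripper(0.0,40)
D=.064
move_ptp(at(0,D,.13),q); pause(.2); f0=read_ft_force()[2]; print(read_time_s(),f0,read_finger_gap())
movel(at(0,D,.105),q)
z=.105; log=[]
while z>.055:
    z-=.003; movel(at(0,D,z),q,speed=.05); f=read_ft_force()[2]-f0; log.append((round(z,3),round(f,1)))
    if f>15: break
print(log,read_time_s())
movel(at(0,D,.13),q); save(read_camera("side"),"s1"); save(read_camera("wrist"),"w2")
print(read_time_s())
E
```

```text
((18.284591674804688, 48.094688415527344), (77.17988586425781, 10.62790584564209), 82.4605484008789) [ 0.526 -0.035  0.095] [ 0.443 -0.046  0.095] 0.08384029888358288 [ 0.484 -0.041  0.095] 0.13032362790778987
5.5333 -0.595328259218222 -0.00021512159546941805
[(0.102, np.float64(0.9)), (0.099, np.float64(0.1)), (0.096, np.float64(0.9)), (0.093, np.float64(1.1)), (0.09, np.float64(0.2)), (0.087, np.float64(0.9)), (0.084, np.float64(-0.5)), (0.081, np.float64(0.9)), (0.078, np.float64(0.3)), (0.075, np.float64(0.9)), (0.072, np.float64(1.2)), (0.069, np.float64(0.9)), (0.066, np.float64(0.8)), (0.063, np.float64(16.6))] 9.35
10.05
```

```bash
python3 - <<'E'
import cv2,numpy as np
s=cv2.imread("pics/s1.png")[150:280,300:460];w=cv2.imread("pics/w2.png")
s=cv2.resize(s,(492,400),interpolation=3);w=cv2.resize(w,None,fx=.48,fy=1)if 0 else w
cv2.imwrite("pics/m1.png",cv2.resize(np.hstack([s,w]),(800,283)))
E
```

```text
(no output)
```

View pics/m1.png

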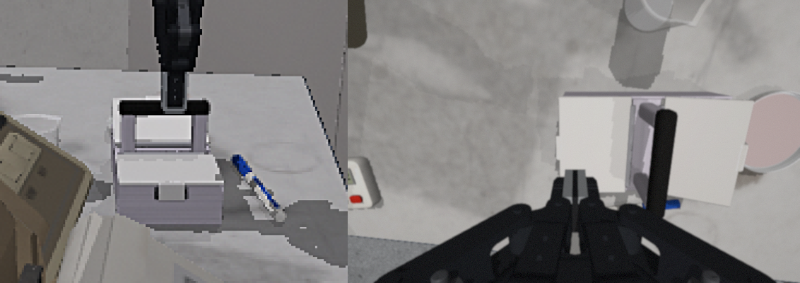

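The side view shows cover a lying flat on the box after release, so it's latched. Cover b is still open. Pressing b.

```bash
python3 - <<'E'
from h import *
np.set_printoptions(precision=3,suppress=True)
q=frame()[3]; D=-.064
movel(at(0,.064,.15),q);movel(at(0,D,.15),q); movel(at(0,D,.105),q);f0=read_ft_force()[2]
z=.105; log=[]
while z>.055:
    z-=.003; movel(at(0,D,z),q,speed=.05); f=read_ft_force()[2]-f0; log.append((round(z,3),float(round(f,1))))
    if f>15: break
print(log,read_time_s())
movel(at(0,D,.15),q); move_ptp(at(-.02,0,.25),q); move_gripper(.085)
save(read_camera("side"),"s2"); im=read_camera("wrist");save(im,"w3")
for n,z in [("carrier_bar",.088),("cover_a_press",.046)]:
    for r in tip_of("wrist",n)[:3]: print(n,np.array(r["at"]),round(r["confidence"],2), onz("wrist",r["at"],z))
print("expected",at(0,0,.088),at(0,.069,.046),at(0,-.069,.046))
s=cv2.imread("pics/s2.png")[150:280,300:460];w=cv2.imread("pics/w3.png")
cv2.imwrite("pics/m2.png",cv2.resize(np.hstack([cv2.resize(s,(492,400),interpolation=3),w]),(800,283)))
print(read_time_s())
E
```

```text
[(0.102, 0.8), (0.099, 0.4), (0.096, 0.2), (0.093, 0.9), (0.09, 1.1), (0.087, 0.2), (0.084, 0.1), (0.081, -0.2), (0.078, 0.1), (0.075, 1.2), (0.072, 4.3), (0.069, 1.4), (0.066, 1.3), (0.063, 17.1)] 15.2833
carrier_bar [323.2 157.4] 0.57 [ 0.485 -0.041  0.088]
cover_a_press [254.6 152.7] 0.77 [0.473 0.027 0.046]
expected [np.float64(0.48437167407965676), np.float64(-0.04054159885060184), 0.088] [np.float64(0.47540477680772253), np.float64(0.02787327346028229), 0.046] [np.float64(0.493338571351591), np.float64(-0.10895647116148596), 0.046]
17.55
```

View pics/m2.png

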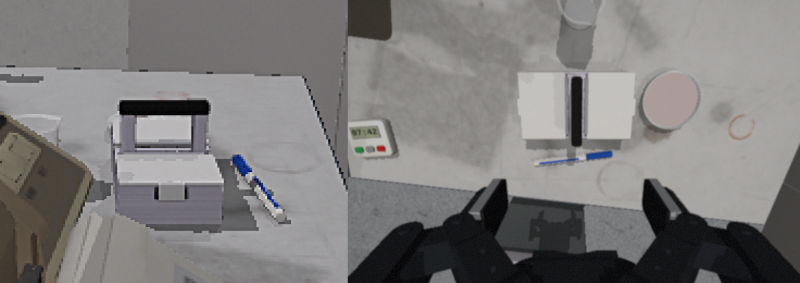

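Both covers are flat and symmetric in the wrist view, at (542,105) and (610,105). The force log for b shows the detent and then the hard stop. The bar is vertical and centred at (577,112) between the fingers. Now to grasp and lift.

```bash
python3 - <<'E'
from h import *
np.set_printoptions(precision=3,suppress=True)
q=frame()[3]
move_ptp(at(0,0,.17),q); movel(at(0,0,.087),q,speed=.08)
move_gripper(0.0,80); print(read_finger_gap(),read_grasp_force(),read_ft_force(),read_time_s())
f0=read_ft_force()
movel(at(0,0,.107),q,speed=.04); print(read_ft_force()-f0,read_ft_torque())
movel(at(0,0,.209),q,speed=.05); pause(.7)
print(read_finger_gap(),read_grasp_force(),read_ft_force(),read_ft_torque(),read_eef_pos())
save(read_camera("side"),"s3"); save(read_camera("scene"),"c3")
s=cv2.imread("pics/s3.png")[60:260,280:480];w=cv2.imread("pics/c3.png")[130:330,240:480]
cv2.imwrite("pics/m3.png",cv2.resize(np.hstack([s,w]),(792,360),interpolation=3)); print(read_time_s())
E
```

```text
0.012992719016721563 78.80356550216675 [-0.227 -1.62   4.722] 19.8083
[ -0.587   2.332 -10.6  ] [-0.063  0.024  0.01 ]
0.012735992443687234 77.91512131690979 [ 0.761 -0.49  -6.946] [0.016 0.005 0.01 ] [ 0.484 -0.041  0.209]
23.45
```

View pics/m3.png

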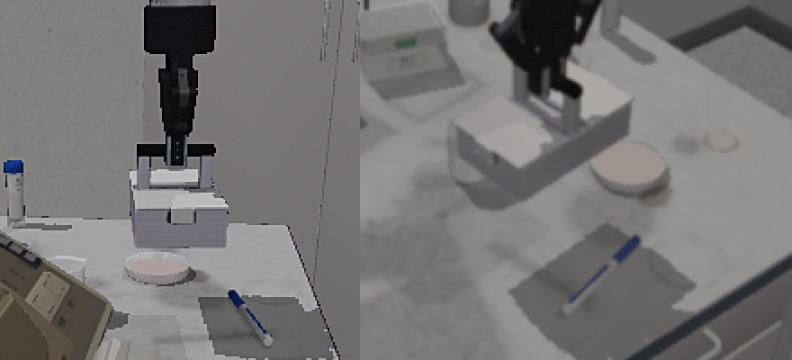

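The carrier hangs level about 12 cm up with both covers shut, and the beaker, dish and pen haven't been moved.

```bash
python3 -c "
from h import *
print(sign_off(),read_time_s())"
```

```text
the job is handed in; nothing more can be done
the job is handed in; nothing more can be done
```

Job handed in: both covers are snapped shut, and the gripper is holding the carrier level about 12 cm above the bench, with the beaker, dish and pen left where they were; the sign-off returned no verdict.

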